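Draw a heating block out of its dry bath with the screw-in lifter

TASK

Take the lifter from its stand, press its cross pin lightly on the bush in the middle of the heating block and feel for the slot, then screw it in clockwise, following it down, until it is fully home: against its stop, its flange down on the block. Draw the block straight up out of the bay of the dry bath with it, without wrenching or forcing anything, and set it down gently, upright, in the cooling tray; leave the lifter screwed in. Do not disturb the beaker, the bottle and the stopper.

Things in the scene. Friction and masses are not known exactly. Their poses are not given: they have to be found in the camera images.
- lifter_grip (a point): Centre of the lifter's dark steel flat grip (36 mm along its x, 14 mm thick along its y, 40 mm high), gripped from above across the 14 mm. The lifter (220 g) is an upright puller rod: under the grip a 10 mm shaft, then a round flange (26 mm across, 5 mm thick, underside 65.9 mm below this point), then a short 7 mm shaft with a cross pin at its foot. z is up, along the shaft.
- lifter_pin (a point): Centre of the lifter's cross pin, 77 mm below the centre of the grip: 6 mm diameter, 24 mm long with round ends, lying along the lifter's x axis (parallel to the wide side of the grip). The lowest point of the lifter is 3 mm below it, the underside of the flange 11.1 mm above it.
- stand: Fixed grey stand 55 x 45 x 30 mm on a thin foot, origin under its centre. The lifter hangs in it by its flange, its shaft and pin in a slot (28 x 10 mm, along the stand's and the lifter's x), and is drawn straight up, at least 25 mm, to clear it.
- block_mouth (a point): Centre of the top face of the aluminium heating block: 60 x 60 x 50 mm high, 0.4 to 0.65 kg, tube holes near the corners; its underside is 50 mm below this point. z is up, x and y along its sides. In its middle sits a round steel bush, 32 mm across, face flush with this point, with a slot 27 mm long and 10 mm wide through its middle.
- thread (a point): The thread in the bush: this point, 9 mm under the block's top, is where the pin's centre rests once dropped in the slot (it is 3 mm above the top while the pin still lies on the bush). The slot lies along the block's x give or take 0.6 rad, an angle not measured, to be felt or seen; the pin drops in when within about 0.15 rad of it. The bush does not turn in the block.
- stop (a point): The end of the thread, 11 mm under the block's top: from the slot two helical channels lead the pin clockwise (seen from above) and some 2 mm farther down in about 0.96 rad, to a hard stop. There the lifter is home: the pin's centre is about here and its flange is down on the block's top. It cannot turn counter-clockwise. Play: about 1 mm up and down, 1.5 mm sideways.
- bay (a point): Centre of the mouth of the square bay (63 x 63 mm, 40 mm deep) in the dry bath, a fixed white housing 150 x 120 x 66 mm. z up, x and y along its sides; the housing's middle is 20 mm off towards -x. The block stands on the bay's floor, 10 mm proud, 1.5 mm of play all round; two spring clips rub on it, so drawing it takes 8 to 20 N until it is 40 mm up.
- tray_floor (a point): Centre of the floor of the fixed square steel cooling tray (115 x 115 mm outside, 107 mm inside, rim 15 mm high); the floor is a rubber mat 7 mm above the worktop. z up, x and y along its sides.
- beaker: Bystander: small glass beaker, 52 mm across and 68 mm high. Origin under its centre.
- bottle: Bystander: small amber dropper bottle with black cap, 37 mm across and 83 mm high. Origin under its centre.
- stopper: Bystander: red rubber stopper, 32 mm across and 24 mm high. Origin under its centre.
- lifter: The whole lifter; its origin is the lowest point of its shaft, 80 mm below the centre of the grip.
- block: The whole heating block; its origin is the centre of its underside, 50 mm below block_mouth.
- dry_bath: The whole dry bath with its clips; origin under the housing's centre. The clips press the block from both sides with about 6 N each.
There are look-alikes about, which are no part of the job. Leave any red or white look-alike of the lifter alone.

How it is judged (in metres and radians):
On the way, in this order (a step that is already met when the one before it is completed fails the run):
1. the lifter is screwed into the block, which is still seated: pin at least 10.4 mm below the block's top, within 4 mm of its middle (z of lifter_pin in the frame of block_mouth below -0.0104 m and horizontal distance between lifter_pin and block_mouth below 0.004 m and z of block_mouth in the frame of bay below 0.015 m), for 0.1 s.
2. the block is drawn clear of the bay, upright within 0.25 rad, hanging on the lifter (z of block_mouth in the frame of bay above 0.055 m and angle between block_mouth's own z axis and vertical below 0.25 rad and z of lifter_pin in the frame of block_mouth below -0.005 m), for 0.1 s.
At the end, for the whole second after the job is handed in: The block stands flat and upright (within 0.08 rad) on the floor of the cooling tray, inside its rim (middle within 30 mm of the tray's middle along each side), with the lifter still screwed into it (pin more than 5 mm below the block's top), and the gripper has let go (x of block_mouth in the frame of tray_floor between -0.03 and 0.03 m and y of block_mouth in the frame of tray_floor between -0.03 and 0.03 m and z of block_mouth in the frame of tray_floor between 0.047 and 0.053 m and angle between block_mouth's own z axis and vertical below 0.08 rad and z of lifter_pin in the frame of block_mouth below -0.005 m and horizontal distance between lifter_pin and block_mouth below 0.006 m); the robot touches nothing.
It fails at once if the lifter is forced on or in the block (more than 55 N between them) (contact force between lifter and block above 55 N).
It fails at once if the block is wrenched against or pressed into the dry bath (more than 65 N between them, of which some 20 N are the clips and the block's weight) (contact force between block and dry_bath above 65 N).
It fails at once if a bystander is moved by more than 15 mm (distance of any of beaker, bottle, stopper from where it was at the start of the episode above 0.015 m).
It also fails if it takes over 72 s, if anything falls off the work surface, if the arm or the gripper's body presses on something with over 40 N, if the wrist force passes 120 N, or if a joint passes its speed limit or range.

ROBOT

A 7-joint arm with a two-finger parallel gripper is mounted at the origin on a cart in front of the work surface, level with it; the furniture and walls round the work are solid. World frame = base frame: x ahead of the robot, y to its left, z up, the work surface at z = 0. Lengths are in mm, angles in rad, forces in N, time in s.
With the tool pointing down it reaches from about 400 to 850 mm from the base axis. Payload 4.5 kg.
Tool frame: the origin (TCP) lies between the finger pads; the fingertips stand 11 mm ahead of it and the grasp point (between the pads) lies 8 mm behind it; z points along the fingers, y is the line along which they close (so a half turn about z gives the same grasp; the last joint's range is limited). The gripper opens to 88 mm and grips with 3 to 60 N. Pads are 18 mm wide; open, the fingers measure 123 mm over their backs; the gripper's body (75 mm by 187 mm) begins 45 mm behind the grasp point.
Start: joints at [1.278, 0.689, -0.195, 1.565, 0.157, 0.902, -0.215], TCP at [200.663, -591.935, 249.743] pointing down, gripper open.
Joint ranges: [-3.01, 3.01], [-0.46, 2.08], [-1.47, 1.51], [0.13, 2.56], [-1, 4.14], [0.04, 2.09], [-2.66, 2.66]. Speed limits (rad/s): [2.57, 2.57, 3.14, 3.14, 3.14, 3.14, 3.14].

INTERFACE

Orientations are given as a unit quaternion [w, x, y, z].
In Python, from bench import sense, viewer, ticket gives the robot as it stands.
- The arm moves only by the tool carry_out, never from a script. Its argument "plan" is a list of rows, each a list of 7 numbers: the finger opening in m, from 0 to 0.0881, then the shift along the tool's x, y, z in m, then the turn, a rotation vector about the tool's x, y, z in rad. A call has exactly 8 rows; each row is the pose to reach, as a shift and turn from the pose commanded when the call began, along the tool's axes at that moment; what a row does not reach only later rows make up. A row lasts 1/12 s, in which the tool goes at most 41.7 mm and 7.16 degrees, less where a joint would pass 70% of its speed; a pose out of reach is approached as far as the arm can. A call with a gripper value outside its range is refused whole. The fingers move at their own pace and stop on an object; "force" is the grip in N (left out, the last holds). Time passes only in rows, so rows that repeat a pose let the fingers close, or fill a call up. It gives the time, the measured TCP pose, the force, the opening and the grip force at its end, in the units of the state.
- sense(): the state, without advancing time (a new reading comes with each control period).
- viewer.snapshot(name): name is "scene" or "top" or "wrist"; returns a dict with "pixels" (420x560x3 uint8, blue, green, red), "vfov" (degrees; the focal length in pixels is half the picture's height over the tangent of half this angle, whatever the lens; pixels are square), "cx", "cy" (the principal point, pixels), "dist" ([k1, k2, p1, p2, k3] as OpenCV has them; the pictures are not rectified), "position" and "attitude" of the camera in the world; the wrist camera has in their place "mount" (4x4, takes a point from camera to tool coordinates, whose origin is the TCP and whose axes are the flange's). Camera axes: x right, y down, z forward; pixel columns grow to the right and rows downward; lengths in mm; the calibration is good to about 2 mm. A picture is of the moment at which its call begins: read the wrist's pose just before it. There is no depth.
- ticket.sign_off(): hands the job in; it is judged then, once.
Trained networks look in the newest picture that a camera, given by its name, has taken for a name from the list of things; names that differ only in an ending like _2 or _b are one class to them, and where a whole thing is asked for, a point or a joint stands for the part that bears it (a point fixed in the world has none). Each returns a list of dicts, best first, with "conf" (0 to 1); they miss things now and then, are a little off and sometimes report something else, mostly with a low value. They report only what shows in the picture. A call takes as long as a camera call. They do not tell look-alikes from the thing itself.
- viewer.recognise(camera, thing): "bbox" ([centre column, centre row, width, height] in pixels, round what is visible of it).
- viewer.masks_of(camera, thing): "pixels" (420x560 bool, what is visible of it) and "bbox" ([centre column, centre row, width, height] in pixels, round what is visible of it).
The state is a dict: "clock": time; "joints": joint angles; "joint_velocities": joint speeds; "tau": joint torques, N m; "eef_pos": TCP position; "ee_rot": TCP orientation; "contact_force": force on the tool from outside, world axes, zero at the start; "torque": the same for the moment, N m; "width": finger opening in mm; "grasp_force": force on a finger pad.
Only numpy, scipy, OpenCV 4.12 (cv2) and the standard library are available. Lean on these libraries where they do the work, as an engineer would, in place of code of your own. Each camera call takes 0.05 s, during which the arm holds its last target. There are 200 camera calls.

## Working session

There is one attempt and no reset: what is moved stays moved. The work goes in short steps, Python scripts to look and compute and a tool call to move; the robot and the scene stay as the last step left them, time stands still between calls to the robot, and variables do not carry over. Pictures are saved under pics/ and viewed, at most 13 in all, crops included, and the job is handed in when it is done.

Besides the shell and the picture viewer there is one more tool, called in YAML: its name, and indented under it one key for each argument. carry_out: Moves the arm, as the interface text tells. Its arguments: {"type":"object","properties":{"plan":{"type":"array"},"force":{"type":"number"}},"required":["plan"]}

```bash
mkdir -p pics; ls; python3 - <<'E'
from bench import sense, viewer
import cv2
s=sense();print(s)
for n in("scene","top"):
    p=viewer.snapshot(n);cv2.imwrite(f"pics/{n}0.png",p["pixels"])
    print({k:v for k,v in p.items() if k!="pixels"})
    for t in("lifter","stand","block","dry_bath","tray_floor","beaker","bottle","stopper"):
        try: print(n,t,[(round(d["conf"],2),[round(float(x)) for x in d["bbox"]]) for d in viewer.recognise(n,t)][:4])
        except Exception as e: print(t,e)
E
```

```text
pics
{'clock': 0.0, 'joints': array([ 1.27780688,  0.6899846 , -0.19450211,  1.56634354,  0.15730091,
        0.90250795, -0.21507392]), 'joint_velocities': array([ 0.00197971, -0.0011723 , -0.00167779, -0.00125415,  0.00110046,
        0.00035986,  0.00059075]), 'tau': array([ 1.31958059e-04, -5.27563548e+01, -1.26680341e+00, -1.53425771e+01,
       -5.26506139e-02,  6.45919194e-03,  1.07069495e-04]), 'eef_pos': array([ 200.37662621, -591.35730441,  248.90946887]), 'ee_rot': array([-8.99336545e-04,  9.86672048e-01,  1.62718811e-01, -2.21270835e-04]), 'contact_force': array([-0.01461477,  0.18674131, -0.37749532]), 'torque': array([-0.00164388, -0.01046306, -0.00963171]), 'grasp_force': 0.0, 'width': 88.31189358798903}
{'vfov': 52.666146372563134, 'cx': 290.82748860297966, 'cy': 205.89787086691484, 'dist': array([0.02622721, 0.        , 0.        , 0.        , 0.        ]), 'position': array([ 103.21539779, -143.70691527,  710.25592354]), 'attitude': array([-0.29238706,  0.80192148, -0.48829335,  0.18166274])}
scene lifter [(0.93, [418, 177, 17, 29]), (0.92, [349, 321, 26, 37]), (0.6
[... 355 characters left out ...]
, [249, 293, 15, 24])]
{'vfov': 53.47890238220252, 'cx': 278.40153836302983, 'cy': 216.9195713843094, 'dist': array([-0.08836328,  0.        ,  0.        ,  0.        ,  0.        ]), 'position': array([544.67964687, 127.4788149 , 962.72866366]), 'attitude': array([-0.00684458,  0.71609517, -0.69705627,  0.035685  ])}
top lifter [(0.74, [361, 304, 23, 19]), (0.71, [359, 254, 14, 16]), (0.59, [354, 254, 31, 32]), (0.55, [324, 298, 20, 14])]
top stand [(0.78, [351, 255, 30, 33])]
top block [(0.7, [269, 206, 31, 29])]
top dry_bath [(0.71, [268, 219, 58, 79])]
top tray_floor [(0.8, [184, 247, 57, 59])]
top beaker [(0.85, [348, 200, 25, 26])]
top bottle []
top stopper [(0.42, [275, 302, 10, 14])]
```

View pics/scene0.png

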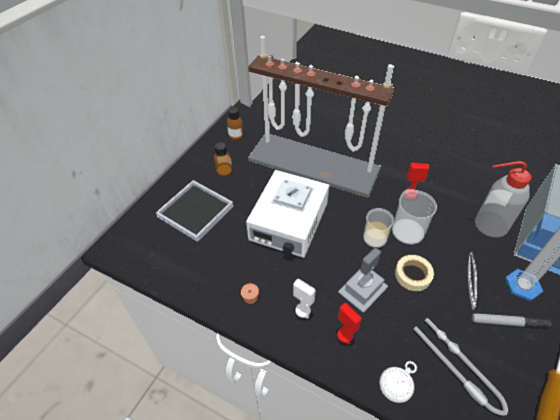

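View pics/top0.png

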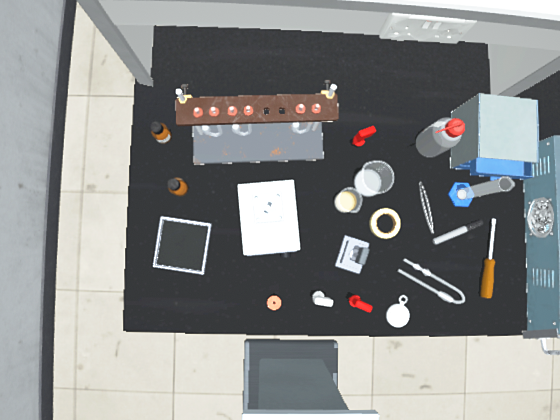

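In the scene view the lifter candidates are dark grey in the stand at (368,267), white at (304,300), red at (349,321) and red at (418,177). I choose the dark one hanging in the grey stand. Next I'll do a coarse localisation and a close crop.

```bash
cat > h.py <<'E'
import numpy as np, cv2
from scipy.spatial.transform import Rotation as R
from bench import sense, viewer
def rot(q): return R.from_quat([q[1],q[2],q[3],q[0]]).as_matrix()
def cam(n):
    s=sense(); p=viewer.snapshot(n)
    f=210/np.tan(np.radians(p["vfov"]/2))
    K=np.array([[f,0,p["cx"]],[0,f,p["cy"]],[0,0,1.]])
    if n=="wrist":
        Rt=rot(s["ee_rot"]); M=p["mount"]; Rc=Rt@M[:3,:3]; c=Rt@M[:3,3]+s["eef_pos"]
    else: Rc=rot(p["attitude"]); c=p["position"]
    return dict(im=p["pixels"],K=K,d=p["dist"],R=Rc,c=np.array(c),s=s)
def ray(C,uv):
    u=cv2.undistortPoints(np.array([[uv]],float),C["K"],C["d"])[0,0]
    return C["R"]@np.array([u[0],u[1],1.])
def atz(C,uv,z):
    r=ray(C,uv); return C["c"]+r*(z-C["c"][2])/r[2]
def proj(C,P):
    P=np.atleast_2d(np.array(P,float)); X=(P-C["c"])@C["R"]
    return cv2.projectPoints(X,np.zeros(3),np.zeros(3),C["K"],C["d"])[0][:,0]
def tri(obs):
    A=0;b=0
    for C,uv in obs:
        r=ray(C,uv); r/=np.linalg.norm(r); M=np.eye(3)-np.outer(r,r); A=A+M; b=b+M@C["c"]
    return np.linalg.solve(A,b)
def fit_top(C,thing,z,n=0):
    "min-area rectangle of mask, unprojected on plane z"
    m=viewer.masks_of(C,thing) 
def tool(dw,s=None):
    s=s or sense(); return rot(s["ee_rot"]).T@np.array(dw,float)
E
python3 - <<'E'
from h import *
S=cam("scene");T=cam("top")
ob=dict(gripA=((368,258),(359,254)),rackbarL=((250,65),(177,105)),rackbarR=((390,95),(338,117)),rackpostR=((389,68),(331,87)))
for k,(a,b) in ob.items(): print(k,tri([(S,a),(T,b)]).round())
for k,b,z in [("stand",(351,255),30),("bath",(268,219),66),("block",(269,206),76),("tray",(184,245),15),("beaker",(346,201),34),("bottle",(178,187),40),("stopper",(274,302),12),("whiteL",(322,298),20),("rightbox",(527,335),200),("rackfootfront",(260,163),0)]: print(k,atz(T,b,z).round())
im=cv2.resize(S["im"][220:340,280:420],None,fx=4,fy=4,interpolation=cv2.INTER_CUBIC)
cv2.imwrite("pics/crop1.png",im)
E
```

```text
gripA [525. -80.  95.]
rackbarL [786. 294. 217.]
rackbarR [769.  -5. 249.]
rackpostR [812.  15. 275.]
stand [520. -76.  30.]
bath [594. 114.  66.]
block [621. 113.  76.]
tray [533. 301.  15.]
beaker [641. -62.  34.]
bottle [661. 315.  40.]
stopper [409.  94.  12.]
whiteL [421. -14.  20.]
rightbox [ 376. -389.  200.]
rackfootfront [728. 135.   0.]
```

View pics/crop1.png

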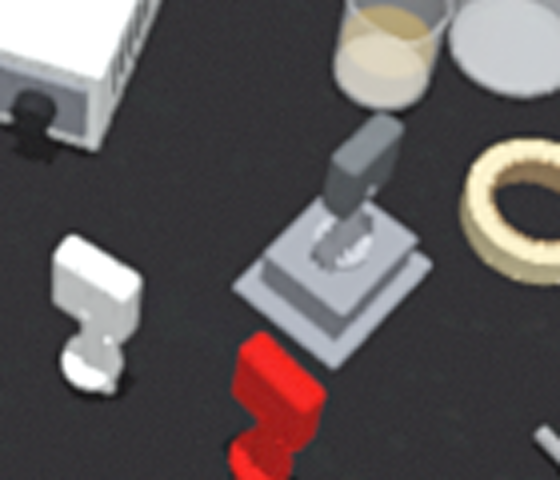

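The crop confirms it: the dark grey grip stands on the grey stand (crop 365,165), and the white (100,300) and red (280,400) ones lie outside. Now I'll approach over the stand.

carry_out:
  plan:
    - [0.088,0.02,-0.033,-0.02,0,0,0]
    - [0.088,0.04,-0.065,-0.035,0,0,0]
    - [0.088,0.06,-0.1,-0.05,0,0,0]
    - [0.088,0.08,-0.132,-0.06,0,0,0]
    - [0.088,0.1,-0.165,-0.06,0,0,0]
    - [0.088,0.12,-0.196,-0.06,0,0,0]
    - [0.088,0.14,-0.227,-0.06,0,0,0]
    - [0.088,0.17,-0.227,-0.06,0,0,0]

```text
clock: 1.67
eef_pos: [284.2, -316.5, 309.4]
ee_rot: [-0.003, 0.987, 0.163, -0.003]
contact_force: [-0.5, -0.6, -0.8]
width: 87.7
grasp_force: 0.0
```

```bash
python3 - <<'E'
from h import *
s=sense();print(s["clock"],s["eef_pos"],s["joints"].round(2),tool([505-s["eef_pos"][0],-78-s["eef_pos"][1],290-s["eef_pos"][2]]).round())
print(viewer.snapshot("wrist")["mount"].round(2))
E
```

```text
1.6667 [ 284.19036616 -316.4758296   309.40633782] [ 0.9   0.35 -0.24  2.04  0.12  0.77 -0.65] [ 286. -155.   19.]
[[ 0.0000e+00 -9.6000e-01 -2.7000e-01  6.9870e+01]
 [ 1.0000e+00  0.0000e+00  0.0000e+00 -8.0000e-02]
 [-0.0000e+00 -2.7000e-01  9.6000e-01 -1.3477e+02]
 [ 0.0000e+00  0.0000e+00  0.0000e+00  1.0000e+00]]
```

carry_out:
  plan:
    - [0.088,0.035,-0.017,0,0,0,0]
    - [0.088,0.07,-0.034,0,0,0,0]
    - [0.088,0.105,-0.051,0.005,0,0,0]
    - [0.088,0.14,-0.068,0.01,0,0,0]
    - [0.088,0.175,-0.085,0.015,0,0,0]
    - [0.088,0.21,-0.102,0.02,0,0,0]
    - [0.088,0.245,-0.119,0.02,0,0,0]
    - [0.088,0.28,-0.136,0.02,0,0,0]

```text
clock: 2.38
eef_pos: [511.6, -102.3, 289.5]
ee_rot: [0.0, 0.987, 0.163, -0.0]
contact_force: [0.4, -0.1, 0.0]
width: 88.2
grasp_force: 0.0
```

carry_out:
  plan:
    - [0.088,0.02,-0.01,0,0,0,0]
    - [0.088,0.03,-0.012,0,0,0,0]
    - [0.088,0.03,-0.012,0,0,0,0]
    - [0.088,0.03,-0.012,0,0,0,0]
    - [0.088,0.03,-0.012,0,0,0,0]
    - [0.088,0.03,-0.012,0,0,0,0]
    - [0.088,0.03,-0.012,0,0,0,0]
    - [0.088,0.03,-0.012,0,0,0,0]

```text
clock: 3.05
eef_pos: [534.3, -83.8, 289.9]
ee_rot: [0.0, 0.987, 0.162, -0.0]
contact_force: [0.1, -0.0, -0.1]
width: 88.0
grasp_force: 0.0
```

```bash
python3 - <<'E'
from h import *
W=cam("wrist");cv2.imwrite("pics/w1.png",W["im"])
s=W["s"];print(s["clock"],s["eef_pos"],s["joints"].round(2))
for t in("lifter","lifter_grip","stand"):
    for d in viewer.masks_of("wrist",t)[:2]:
        c,_=cv2.findContours(d["pixels"].astype(np.uint8),cv2.RETR_EXTERNAL,cv2.CHAIN_APPROX_SIMPLE)
        print(t,round(d["conf"],2),np.round(d["bbox"]),np.round(cv2.boxPoints(cv2.minAreaRect(max(c,key=len)))).tolist())
E
```

```text
3.05 [534.27928407 -83.78135613 289.88399011] [ 0.22  0.53 -0.24  1.77  0.16  0.86 -1.34]
lifter 0.88 [252. 270.  28.  51.] [[238.0, 244.0], [266.0, 244.0], [266.0, 293.0], [238.0, 293.0]]
lifter 0.8 [195. 243.  33.  44.] [[173.0, 240.0], [201.0, 217.0], [222.0, 242.0], [194.0, 265.0]]
lifter_grip 0.9 [192. 247.  34.  45.] [[173.0, 239.0], [201.0, 218.0], [221.0, 244.0], [193.0, 265.0]]
lifter_grip 0.73 [250. 270.  27.  50.] [[237.0, 244.0], [266.0, 244.0], [266.0, 293.0], [237.0, 293.0]]
stand 0.68 [278. 182.  67.  68.] [[242.0, 190.0], [274.0, 145.0], [310.0, 171.0], [278.0, 216.0]]
stand 0.65 [ 26.  88.  52. 104.] [[-0.0, 34.0], [50.0, 34.0], [50.0, 139.0], [0.0, 139.0]]
```

View pics/w1.png

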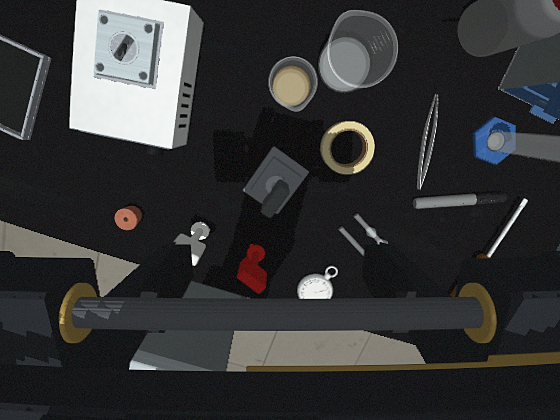

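The wrist view shows the lifter in its stand at (277,185), the block with its slotted bush at (123,45), the red one at (252,268) and the white one at (197,235). I'll enlarge the stand and the bush.

```bash
python3 - <<'E'
import cv2,numpy as np
im=cv2.imread("pics/w1.png")
a=cv2.resize(im[138:223,236:316],(400,425),interpolation=cv2.INTER_CUBIC)
b=cv2.resize(im[2:87,83:163],(400,425),interpolation=cv2.INTER_CUBIC)
a=cv2.convertScaleAbs(a,alpha=1.8)
cv2.imwrite("pics/c2.png",np.hstack([a,b]))
E
```

```text
(no output)
```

View pics/c2.png

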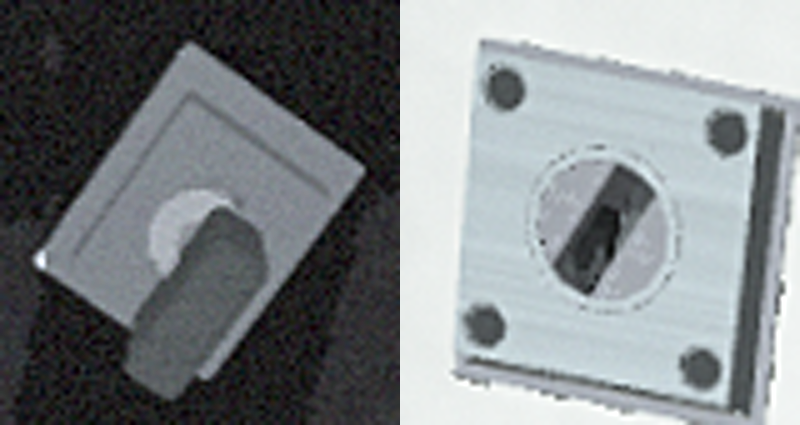

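The left crop shows the stand's foot corners at (188,42), (365,172), (210,380) and (42,262), with the grip along its long side. The right crop shows the bush centre at (607,230) and the slot running from (634,175) to (570,282).

```bash
python3 - <<'E'
from h import *
W=cam("wrist")
def A(p): return np.array(p)/5+[236-.5+.1,138-.5+.1]
def B(p): return (np.array(p)-[400,0])/5+[83-.4,2-.4]
f=[atz(W,A(p),2)[:2] for p in[(188,42),(365,172),(210,380),(42,262)]]
print("foot",np.round(f,1),np.mean(f,0).round(1))
for i in range(4):
    d=f[(i+1)%4]-f[i];print(np.linalg.norm(d).round(1),np.arctan2(d[1],d[0]).round(3))
print("flange c",atz(W,A((200,240)),35).round(1))
b=[atz(W,B(p),76)[:2] for p in[(482,42),(785,103),(745,408),(460,358)]]
print("block",np.round(b,1),np.mean(b,0).round(1))
for i in range(4):
    d=b[(i+1)%4]-b[i];print(np.linalg.norm(d).round(1),np.arctan2(d[1],d[0]).round(3))
p,q=atz(W,B((634,175)),76),atz(W,B((570,282)),76);d=p-q
print("slot",p.round(1),q.round(1),((p+q)/2).round(1),np.linalg.norm(d),np.arctan2(d[1],d[0]))
print("bush c",atz(W,B((607,230)),76).round(1))
bol=[atz(W,B(x),76)[:2] for x in[(505,89),(728,132),(700,368),(485,325)]]
print("holes",np.round(bol,1),np.mean(bol,0))
t=proj(W,[(520+dx,-75+dy,116) for dx in(-20,20) for dy in(-20,20)])
c=np.mean(f,0);yaw=np.arctan2(*(f[1]-f[2])[::-1])
ux=np.array([np.cos(yaw),np.sin(yaw)]);uy=np.array([-ux[1],ux[0]])
for z in(76,116): print("pred grip crop px",z,((proj(W,[np.r_[c+18*i*ux+7*j*uy,z] for i,j in((1,1),(1,-1),(-1,-1),(-1,1))])-[235.6,137.6])*5).round().tolist())
E
```

```text
foot [[ 565.   -67.3]
 [ 547.3 -124.3]
 [ 477.4 -103.3]
 [ 494.9  -48.1]] [521.2 -85.8]
59.6 -1.873
72.9 2.85
57.8 1.264
72.7 -0.267
flange c [521.6 -85.5  35. ]
block [[646.1 146.5]
 [653.3  83.4]
 [593.   77.1]
 [584.3 138.5]] [619.2 111.4]
63.6 -1.458
60.6 -3.038
62.0 1.712
62.4 0.13
slot [630.7 110.2  76. ] [606.3 118.7  76. ] [618.5 114.4  76. ] 25.81796071674643 -0.33353272997131345
bush c [618.6 113.3  76. ]
holes [[638.8 140. ]
 [644.5  93.3]
 [597.9  88.2]
 [592.4 134.5]] [618.40968104 113.99510441]
pred grip crop px 76 [[221.0, 199.0], [271.0, 234.0], [179.0, 358.0], [130.0, 324.0]]
pred grip crop px 116 [[222.0, 235.0], [278.0, 274.0], [176.0, 412.0], [121.0, 375.0]]
```

carry_out:
  plan:
    - [0.06,-0.003,-0.001,0.02,0,0,0.11]
    - [0.06,-0.006,-0.002,0.04,0,0,0.22]
    - [0.06,-0.01,-0.0025,0.06,0,0,0.33]
    - [0.06,-0.013,-0.0025,0.08,0,0,0.44]
    - [0.06,-0.013,-0.0025,0.1,0,0,0.55]
    - [0.06,-0.013,-0.0025,0.12,0,0,0.617]
    - [0.06,-0.013,-0.0025,0.13,0,0,0.617]
    - [0.06,-0.013,-0.0025,0.13,0,0,0.617]
  force: 20

```text
clock: 3.97
eef_pos: [520.5, -84.1, 157.9]
ee_rot: [0.0, 0.99, -0.143, -0.002]
contact_force: [-0.2, -0.1, 0.6]
width: 59.6
grasp_force: 0.0
```

```bash
python3 - <<'E'
from h import *
W=cam("wrist");cv2.imwrite("pics/w2.png",cv2.convertScaleAbs(W["im"],alpha=1.8))
s=W["s"];print(s["clock"],s["eef_pos"],s["ee_rot"],s["joints"].round(2),s["contact_force"])
c=np.array([521.2,-85.6]);yaw=-.29
ux=np.array([np.cos(yaw),np.sin(yaw)]);uy=np.array([-ux[1],ux[0]])
for z in(116,):print(proj(W,[np.r_[c+18*i*ux+7*j*uy,z] for i,j in((1,1),(1,-1),(-1,-1),(-1,1))]).round().tolist())
E
```

```text
3.9667 [520.53230133 -84.09684641 157.89491091] [ 1.69322141e-04  9.89679074e-01 -1.43287269e-01 -2.01514176e-03] [ 0.1   0.7  -0.04  1.95  0.05  0.5  -1.84] [-0.15707205 -0.05688231  0.59556135]
[[267.0, 207.0], [291.0, 207.0], [290.0, 263.0], [267.0, 263.0]]
```

View pics/w2.png

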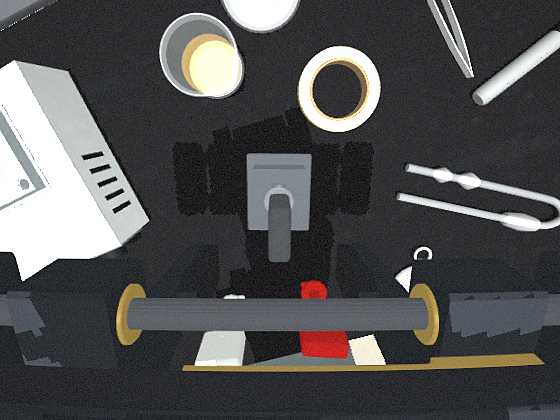

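The picture shows the grip's top face at columns 268–291 and its end at row 262, as predicted, with the red and white ones well clear at (320,320) and (222,335). Joint 7 needs the half-turned grasp so it has room for the screwing, so I'll turn the tool by π about its z, above the stand.

carry_out:
  plan:
    - [0.06,0,0,0,0,0,-0.12]
    - [0.06,0,0,0,0,0,-0.24]
    - [0.06,0,0,0,0,0,-0.36]
    - [0.06,0,0,0,0,0,-0.48]
    - [0.06,0,0,0,0,0,-0.6]
    - [0.06,0,0,0,0,0,-0.72]
    - [0.06,0,0,0,0,0,-0.84]
    - [0.06,0,0,0,0,0,-0.96]

```text
clock: 4.68
eef_pos: [522.9, -85.0, 161.3]
ee_rot: [0.001, 0.943, 0.332, 0.001]
contact_force: [-0.1, 0.1, 0.1]
width: 60.2
grasp_force: 0.0
```

carry_out:
  plan:
    - [0.06,0,0,0,0,0,-0.12]
    - [0.06,0,0,0,0,0,-0.24]
    - [0.06,0,0,0,0,0,-0.36]
    - [0.06,0,0,0,0,0,-0.48]
    - [0.06,0,0,0,0,0,-0.6]
    - [0.06,0,0,0,0,0,-0.72]
    - [0.06,0,0,0,0,0,-0.84]
    - [0.06,0,0,0,0,0,-0.96]

```text
clock: 5.35
eef_pos: [522.8, -85.3, 161.3]
ee_rot: [0.002, 0.684, 0.73, 0.0]
contact_force: [0.4, -0.4, 0.5]
width: 59.9
grasp_force: 0.0
```

carry_out:
  plan:
    - [0.06,0,0,0,0,0,-0.12]
    - [0.06,0,0,0,0,0,-0.24]
    - [0.06,0,0,0,0,0,-0.36]
    - [0.06,0,0,0,0,0,-0.48]
    - [0.06,0,0,0,0,0,-0.6]
    - [0.06,0,0,0,0,0,-0.72]
    - [0.06,0,0,0,0,0,-0.84]
    - [0.06,0,0,0,0,0,-0.96]

```text
clock: 6.02
eef_pos: [522.8, -85.5, 161.2]
ee_rot: [0.002, 0.27, 0.963, -0.001]
contact_force: [-0.3, -0.5, -0.3]
width: 60.0
grasp_force: 0.0
```

carry_out:
  plan:
    - [0.06,0,0,0,0,0,-0.12]
    - [0.06,0,0,0,0,0,-0.24]
    - [0.06,0,0,0,0,0,-0.262]
    - [0.06,0,0,0,0,0,-0.262]
    - [0.06,0,0,0,0,0,-0.262]
    - [0.06,0,0,0,0,0,-0.262]
    - [0.06,0,0,0,0,0,-0.262]
    - [0.06,0,0,0,0,0,-0.262]

```text
clock: 6.68
eef_pos: [521.8, -84.5, 159.9]
ee_rot: [0.0, 0.145, 0.989, -0.0]
contact_force: [-0.5, 0.7, 0.6]
width: 60.1
grasp_force: 0.0
```

```bash
python3 - <<'E'
from h import *
s=sense()
print(s["clock"],s["eef_pos"],s["ee_rot"].round(4),s["joints"].round(2),s["contact_force"].round(1))
Rt=rot(s["ee_rot"]);print("yaw",np.arctan2(Rt[1,0],Rt[0,0]))
print("to lifter",tool([521.3-s["eef_pos"][0],-85.6-s["eef_pos"][1],88-s["eef_pos"][2]]).round(1))
W=cam("wrist")
# fine check: edges of stand foot / grip
for t in("lifter_grip","lifter","stand"):
    print(t,[(round(d["conf"],2),np.round(d["bbox"])) for d in viewer.recognise("wrist",t)[:2]])
cv2.imwrite("pics/w3.png",cv2.convertScaleAbs(W["im"],alpha=1.8))
c=np.array([521.3,-85.6]);yaw=-.29
ux=np.array([np.cos(yaw),np.sin(yaw)]);uy=np.array([-ux[1],ux[0]])
for z in(76,116,):print(proj(W,[np.r_[c+18*i*ux+7*j*uy,z] for i,j in((1,1),(1,-1),(-1,-1),(-1,1))]).round().tolist())
E
```

```text
6.6833 [521.84428113 -84.54501889 159.87413098] [ 2.000e-04  1.447e-01  9.895e-01 -2.000e-04] [ 0.58  0.84 -0.89  1.92  0.9   0.84  0.48] [-0.5  0.7  0.6]
yaw 2.8511641384212205
to lifter [ 0.2 -1.1 71.9]
lifter_grip [(0.91, array([276., 224.,  28.,  81.])), (0.84, array([352.,  51.,  71.,  59.]))]
lifter [(0.92, array([218.,  77.,  67.,  47.])), (0.9, array([354.,  50.,  70.,  56.]))]
stand [(0.66, array([275., 195.,  65.,  81.]))]
[[286.0, 240.0], [267.0, 240.0], [266.0, 194.0], [286.0, 194.0]]
[[287.0, 264.0], [265.0, 264.0], [264.0, 209.0], [288.0, 209.0]]
```

carry_out:
  plan:
    - [0.06,0,-0.001,0.02,0,0,0]
    - [0.06,0,-0.001,0.04,0,0,0]
    - [0.06,0,-0.001,0.06,0,0,0]
    - [0.06,0,-0.001,0.072,0,0,0]
    - [0.06,0,-0.001,0.072,0,0,0]
    - [0.06,0,-0.001,0.072,0,0,0]
    - [0.03,0,-0.001,0.072,0,0,0]
    - [0.0,0,-0.001,0.072,0,0,0]
  force: 30

```text
clock: 7.55
eef_pos: [522.2, -85.3, 88.7]
ee_rot: [0.001, 0.144, 0.99, 0.0]
contact_force: [-0.4, 0.6, 0.2]
width: 48.9
grasp_force: 0.0
```

carry_out:
  plan:
    - [0.0,0,0,0,0,0,0]
    - [0.0,0,0,0,0,0,0]
    - [0.0,0,0,0,0,0,0]
    - [0.0,0,0,0,0,0,0]
    - [0.0,0,0,0,0,0,0]
    - [0.0,0,0,0,0,0,0]
    - [0.0,0,0,0,0,0,0]
    - [0.0,0,0,0,0,0,0]
  force: 30

```text
clock: 8.22
eef_pos: [521.5, -85.5, 87.8]
ee_rot: [0.0, 0.144, 0.99, -0.0]
contact_force: [0.4, -0.8, 1.6]
width: 14.0
grasp_force: 30.0
```

carry_out:
  plan:
    - [0.0,0,0,-0.01,0,0,0]
    - [0.0,0,0,-0.025,0,0,0]
    - [0.0,0,0,-0.045,0,0,0]
    - [0.0,0,0,-0.065,0,0,0]
    - [0.0,0,0,-0.085,0,0,0]
    - [0.0,0,0,-0.09,0,0,0]
    - [0.0,0,0,-0.09,0,0,0]
    - [0.0,0,0,-0.09,0,0,0]
  force: 50

```text
clock: 8.88
eef_pos: [521.0, -85.8, 177.3]
ee_rot: [-0.0, 0.145, 0.99, -0.0]
contact_force: [0.3, -0.4, -2.3]
width: 13.4
grasp_force: 50.0
```

carry_out:
  plan:
    - [0.0,-0.004,0.025,0,0,0,0]
    - [0.0,-0.009,0.055,0,0,0,0.01]
    - [0.0,-0.014,0.085,0,0,0,0.02]
    - [0.0,-0.019,0.115,0,0,0,0.03]
    - [0.0,-0.024,0.145,0,0,0,0.04]
    - [0.0,-0.029,0.175,0,0,0,0.04]
    - [0.0,-0.033,0.2,0,0,0,0.04]
    - [0.0,-0.036,0.219,0,0,0,0.04]

```text
clock: 9.55
eef_pos: [618.2, 116.8, 175.9]
ee_rot: [-0.001, 0.163, 0.987, 0.0]
contact_force: [0.3, 0.1, -2.6]
width: 13.6
grasp_force: 50.0
```

carry_out:
  plan:
    - [0.0,0,0,0,0,0,0]
    - [0.0,0,0,0,0,0,0]
    - [0.0,0,0,0,0,0,0]
    - [0.0,0,0,0,0,0,0]
    - [0.0,0,0,0,0,0,0]
    - [0.0,0,0,0,0,0,0]
    - [0.0,0,0,0,0,0,0]
    - [0.0,0,0,0,0,0,0]

```text
clock: 10.22
eef_pos: [618.5, 113.6, 177.8]
ee_rot: [0.0, 0.164, 0.986, -0.0]
contact_force: [-0.1, 0.1, -2.9]
width: 13.9
grasp_force: 50.0
```

```bash
python3 - <<'E'
from h import *
W=cam("wrist");S=cam("scene")
s=W["s"]
print(s["clock"],s["eef_pos"],s["ee_rot"].round(4),s["joints"].round(2),s["contact_force"].round(1))
Rt=rot(s["ee_rot"]);print("yaw",np.arctan2(Rt[1,0],Rt[0,0]))
pin=s["eef_pos"]+Rt@[0,0,69.]
ends=[pin+Rt@[12*i,0,0] for i in(-1,1)]
print("pin",pin,"wrist px",proj(W,[pin]+ends).round(1).tolist(),"bush wrist",proj(W,[(618.5,114,76)]).round(1).tolist(),"scene pin",proj(S,[pin]+ends).round(1).tolist(),"bush",proj(S,[(618.5,114,76)]).round(1).tolist())
a=cv2.resize(W["im"][120:320,180:380],(400,400),interpolation=cv2.INTER_CUBIC)
b=cv2.resize(S["im"][140:240,240:340],(400,400),interpolation=cv2.INTER_CUBIC)
cv2.imwrite("pics/c4.png",np.hstack([a,b]))
E
```

```text
10.2167 [618.54942469 113.63811963 177.80504507] [ 1.000e-04  1.644e-01  9.864e-01 -1.000e-04] [ 0.19  0.92 -0.88  1.6   0.8   1.02  0.31] [-0.1  0.1 -2.9]
yaw 2.8112344700498375
pin [618.55853108 113.62135633 108.8050477 ] wrist px [[277.7, 224.3], [277.7, 240.5], [277.8, 207.6]] bush wrist [[278.1, 210.5]] scene pin [[292.5, 180.0], [296.8, 177.0], [288.0, 183.1]] bush [[292.1, 191.2]]
```

View pics/c4.png

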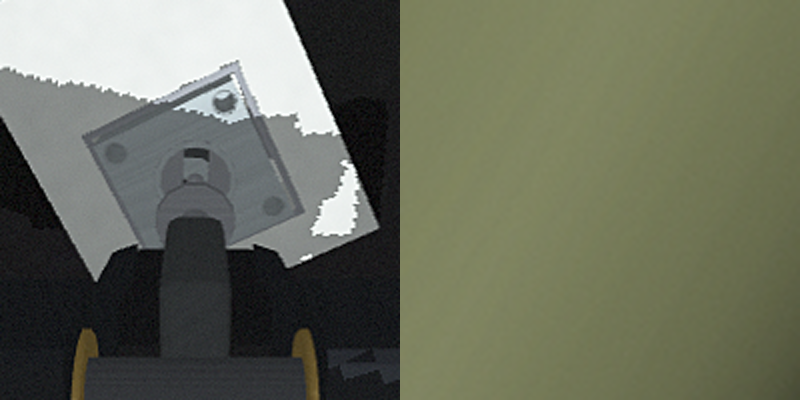

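The wrist crop shows the slot (196,155) in line with the pin (196,180) and the bush centred at about (195,180), so the alignment is good. I'll lower carefully.

carry_out:
  plan:
    - [0.0,0,0,0.01,0,0,0]
    - [0.0,0,0,0.02,0,0,0]
    - [0.0,0,0,0.025,0,0,0]
    - [0.0,0,0,0.027,0,0,0]
    - [0.0,0,0,0.029,0,0,0]
    - [0.0,0,0,0.03,0,0,0]
    - [0.0,0,0,0.031,0,0,0]
    - [0.0,0,0,0.031,0,0,0]

```text
clock: 10.98
eef_pos: [618.6, 114.2, 146.7]
ee_rot: [0.0, 0.164, 0.986, 0.0]
contact_force: [0.5, 0.3, -1.2]
width: 13.8
grasp_force: 50.0
```

carry_out:
  plan:
    - [0.0,0,0,0.0005,0,0,0]
    - [0.0,0,0,0.001,0,0,0]
    - [0.0,0,0,0.0015,0,0,0]
    - [0.0,0,0,0.002,0,0,0]
    - [0.0,0,0,0.002,0,0,0]
    - [0.0,0,0,0.002,0,0,0]
    - [0.0,0,0,0.002,0,0,0]
    - [0.0,0,0,0.002,0,0,0]

```text
clock: 11.65
eef_pos: [618.6, 114.1, 144.7]
ee_rot: [0.0, 0.164, 0.986, -0.0]
contact_force: [-0.3, 0.2, -1.2]
width: 13.4
grasp_force: 50.0
```

carry_out:
  plan:
    - [0.0,0,0,0.001,0,0,0]
    - [0.0,0,0,0.002,0,0,0]
    - [0.0,0,0,0.003,0,0,0]
    - [0.0,0,0,0.004,0,0,0]
    - [0.0,0,0,0.005,0,0,0]
    - [0.0,0,0,0.006,0,0,0]
    - [0.0,0,0,0.006,0,0,0]
    - [0.0,0,0,0.006,0,0,0]

```text
clock: 12.32
eef_pos: [618.5, 114.1, 138.6]
ee_rot: [-0.0, 0.164, 0.986, -0.0]
contact_force: [0.0, -0.1, -1.9]
width: 13.6
grasp_force: 50.0
```

carry_out:
  plan:
    - [0.0,0,0,0.0005,0,0,0]
    - [0.0,0,0,0.001,0,0,0]
    - [0.0,0,0,0.0015,0,0,0]
    - [0.0,0,0,0.002,0,0,0]
    - [0.0,0,0,0.0025,0,0,0]
    - [0.0,0,0,0.003,0,0,0]
    - [0.0,0,0,0.003,0,0,0]
    - [0.0,0,0,0.003,0,0,0]

```text
clock: 12.98
eef_pos: [618.6, 114.2, 135.9]
ee_rot: [0.0, 0.164, 0.986, -0.0]
contact_force: [-0.4, -0.2, -1.3]
width: 13.5
grasp_force: 50.0
```

carry_out:
  plan:
    - [0.0,0,0,0.0003,0,0,0]
    - [0.0,0,0,0.0006,0,0,0]
    - [0.0,0,0,0.0009,0,0,0]
    - [0.0,0,0,0.0012,0,0,0]
    - [0.0,0,0,0.0015,0,0,0]
    - [0.0,0,0,0.0015,0,0,0]
    - [0.0,0,0,0.0015,0,0,0]
    - [0.0,0,0,0.0015,0,0,0]

```text
clock: 13.65
eef_pos: [618.8, 114.3, 135.5]
ee_rot: [0.001, 0.164, 0.986, 0.0]
contact_force: [-2.1, -1.0, 8.7]
width: 13.4
grasp_force: 50.0
```

```bash
python3 - <<'E'
from h import *
s=sense();print(s["eef_pos"],s["contact_force"],s["torque"])
E
```

```text
[618.82363791 114.33474663 135.46734404] [-2.14381174 -1.03129683  8.67114951] [-0.36445686  0.34508065 -0.0033722 ]
```

carry_out:
  plan:
    - [0.0,0,0,0.0001,0,0,0.05]
    - [0.0,0,0,0.0002,0,0,0.1]
    - [0.0,0,0,0.0003,0,0,0.15]
    - [0.0,0,0,0.0004,0,0,0.2]
    - [0.0,0,0,0.0005,0,0,0.25]
    - [0.0,0,0,0.0006,0,0,0.3]
    - [0.0,0,0,0.0006,0,0,0.3]
    - [0.0,0,0,0.0006,0,0,0.3]

```text
clock: 14.32
eef_pos: [619.0, 115.3, 135.1]
ee_rot: [0.001, 0.309, 0.951, 0.001]
contact_force: [-1.0, 0.8, 8.0]
width: 13.8
grasp_force: 50.0
```

```bash
cat > st.py <<'E'
from h import *
s=sense();Rt=rot(s["ee_rot"])
print(round(s["clock"],2),s["eef_pos"].round(2),"yaw",round(np.arctan2(Rt[1,0],Rt[0,0]),3),"tilt",np.arccos(-Rt[2,2]).round(4),"F",s["contact_force"].round(1),"T",s["torque"].round(2),s["joints"].round(2))
E
python3 st.py
```

```text
14.32 [618.97 115.25 135.09] yaw 2.512 tilt 0.0023 F [-1.   0.8  8. ] T [-0.04  0.29  0.04] [ 0.14  0.94 -0.77  1.63  0.8   0.91  0.  ]
```

carry_out:
  plan:
    - [0.0,0,0,0.0001,0,0,0.05]
    - [0.0,0,0,0.0002,0,0,0.1]
    - [0.0,0,0,0.0003,0,0,0.15]
    - [0.0,0,0,0.0004,0,0,0.2]
    - [0.0,0,0,0.0005,0,0,0.25]
    - [0.0,0,0,0.0006,0,0,0.3]
    - [0.0,0,0,0.0007,0,0,0.35]
    - [0.0,0,0,0.0007,0,0,0.35]

```text
clock: 14.98
eef_pos: [619.0, 115.1, 134.3]
ee_rot: [0.001, 0.471, 0.882, 0.001]
contact_force: [-1.5, -0.4, 5.8]
width: 13.6
grasp_force: 50.0
```

```bash
python3 st.py
```

```text
14.98 [619.   115.1  134.26] yaw 2.16 tilt 0.0021 F [-1.5 -0.4  5.8] T [-0.09  0.22  0.03] [ 0.1   0.92 -0.69  1.63  0.73  0.86 -0.3 ]
```

carry_out:
  plan:
    - [0.0,0,0,0.0001,0,0,0.04]
    - [0.0,0,0,0.0002,0,0,0.08]
    - [0.0,0,0,0.0003,0,0,0.12]
    - [0.0,0,0,0.0004,0,0,0.16]
    - [0.0,0,0,0.0005,0,0,0.2]
    - [0.0,0,0,0.0006,0,0,0.22]
    - [0.0,0,0,0.0006,0,0,0.22]
    - [0.0,0,0,0.0006,0,0,0.22]

```text
clock: 15.65
eef_pos: [619.1, 115.1, 133.8]
ee_rot: [0.001, 0.564, 0.826, 0.001]
contact_force: [-2.2, 0.2, 8.2]
width: 13.7
grasp_force: 50.0
```

```bash
python3 st.py
```

```text
15.65 [619.08 115.06 133.77] yaw 1.942 tilt 0.0023 F [-2.2  0.2  8.2] T [-0.14  0.33 -0.05] [ 0.08  0.91 -0.63  1.63  0.68  0.83 -0.48]
```

Turned 0.87 rad so far. Now small steps while watching the twist.

carry_out:
  plan:
    - [0.0,0,0,0.0,0,0,0.02]
    - [0.0,0,0,0.0001,0,0,0.04]
    - [0.0,0,0,0.0001,0,0,0.06]
    - [0.0,0,0,0.0002,0,0,0.08]
    - [0.0,0,0,0.0002,0,0,0.08]
    - [0.0,0,0,0.0002,0,0,0.08]
    - [0.0,0,0,0.0002,0,0,0.08]
    - [0.0,0,0,0.0002,0,0,0.08]

```text
clock: 16.32
eef_pos: [619.0, 115.1, 133.7]
ee_rot: [0.0, 0.597, 0.802, 0.001]
contact_force: [-2.1, -0.9, 9.7]
width: 13.6
grasp_force: 50.0
```

```bash
python3 st.py
```

```text
16.32 [618.95 115.06 133.75] yaw 1.862 tilt 0.0021 F [-2.1 -0.9  9.7] T [-0.11  0.5   0.02] [ 0.07  0.9  -0.61  1.64  0.67  0.82 -0.54]
```

carry_out:
  plan:
    - [0.0,0,0,0.0,0,0,0.02]
    - [0.0,0,0,0.0,0,0,0.04]
    - [0.0,0,0,0.0001,0,0,0.06]
    - [0.0,0,0,0.0001,0,0,0.08]
    - [0.0,0,0,0.0001,0,0,0.08]
    - [0.0,0,0,0.0001,0,0,0.08]
    - [0.0,0,0,0.0001,0,0,0.08]
    - [0.0,0,0,0.0001,0,0,0.08]

```text
clock: 16.98
eef_pos: [618.6, 115.2, 133.7]
ee_rot: [0.0, 0.628, 0.778, 0.001]
contact_force: [-2.2, -1.3, 10.5]
width: 13.6
grasp_force: 50.0
```

```bash
python3 st.py
```

```text
16.98 [618.64 115.18 133.74] yaw 1.783 tilt 0.0016 F [-2.2 -1.3 10.5] T [-0.15  0.72  0.14] [ 0.06  0.9  -0.59  1.64  0.65  0.81 -0.61]
```

carry_out:
  plan:
    - [0.0,0,0,0.0,0,0,0.02]
    - [0.0,0,0,0.0,0,0,0.04]
    - [0.0,0,0,0.0,0,0,0.06]
    - [0.0,0,0,0.0,0,0,0.06]
    - [0.0,0,0,0.0,0,0,0.06]
    - [0.0,0,0,0.0,0,0,0.06]
    - [0.0,0,0,0.0,0,0,0.06]
    - [0.0,0,0,0.0,0,0,0.06]

```text
clock: 17.65
eef_pos: [618.5, 115.2, 133.7]
ee_rot: [0.0, 0.651, 0.759, 0.001]
contact_force: [-2.9, -0.4, 11.3]
width: 13.6
grasp_force: 50.1
```

```bash
python3 - <<'E'
exec(open("st.py").read())
W=cam("wrist");cv2.imwrite("pics/c5.png",cv2.resize(W["im"][100:320,160:400],(720,660)[:2]) [:600])
E
```

```text
17.65 [618.53 115.24 133.74] yaw 1.723 tilt 0.0015 F [-2.9 -0.4 11.3] T [-0.21  0.83  0.29] [ 0.05  0.9  -0.58  1.64  0.63  0.8  -0.66]
```

View pics/c5.png

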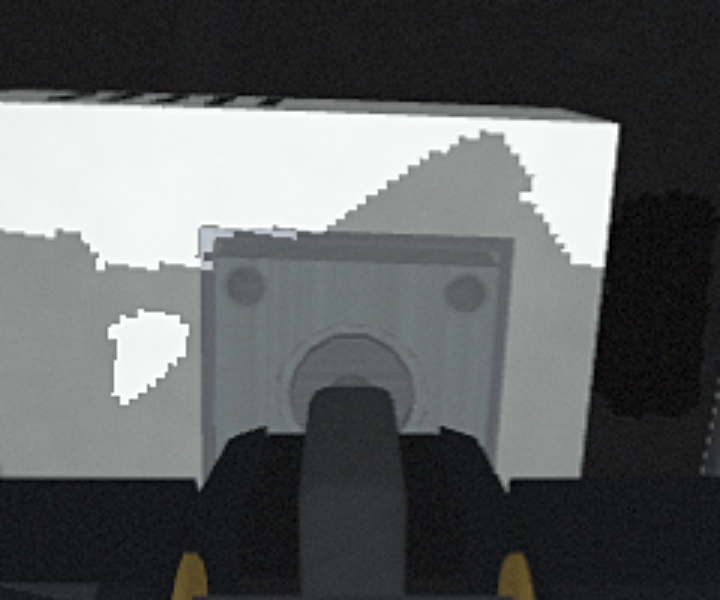

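The flange lies flat on the block (crop 350,390) and the twist rises with no further descent, so it is home. I'll ease off the twist and draw straight up.

carry_out:
  plan:
    - [0.0,0,0,-0.0005,0,0,-0.03]
    - [0.0,0,0,-0.001,0,0,-0.05]
    - [0.0,0,0,-0.002,0,0,-0.05]
    - [0.0,0,0,-0.003,0,0,-0.05]
    - [0.0,0,0,-0.004,0,0,-0.05]
    - [0.0,0,0,-0.005,0,0,-0.05]
    - [0.0,0,0,-0.006,0,0,-0.05]
    - [0.0,0,0,-0.007,0,0,-0.05]
  force: 60

```text
clock: 18.37
eef_pos: [617.7, 113.6, 137.5]
ee_rot: [-0.001, 0.633, 0.774, -0.001]
contact_force: [1.3, 2.3, -15.7]
width: 13.4
grasp_force: 60.0
```

```bash
python3 st.py
```

```text
18.37 [617.67 113.6  137.5 ] yaw 1.772 tilt 0.0028 F [  1.3   2.3 -15.7] T [ 0.49 -0.57 -0.03] [ 0.06  0.89 -0.59  1.63  0.64  0.82 -0.61]
```

carry_out:
  plan:
    - [0.0,0,0,-0.0015,0,0,0]
    - [0.0,0,0,-0.003,0,0,0]
    - [0.0,0,0,-0.0045,0,0,0]
    - [0.0,0,0,-0.006,0,0,0]
    - [0.0,0,0,-0.0075,0,0,0]
    - [0.0,0,0,-0.009,0,0,0]
    - [0.0,0,0,-0.0105,0,0,0]
    - [0.0,0,0,-0.012,0,0,0]

```text
clock: 19.03
eef_pos: [618.3, 113.8, 151.1]
ee_rot: [0.0, 0.633, 0.774, -0.0]
contact_force: [-0.3, 0.5, -15.1]
width: 13.4
grasp_force: 60.0
```

```bash
python3 st.py
```

```text
19.03 [618.28 113.83 151.11] yaw 1.772 tilt 0.0008 F [ -0.3   0.5 -15.1] T [ 0.16 -0.02  0.02] [ 0.07  0.88 -0.61  1.63  0.63  0.84 -0.6 ]
```

Smooth, with low side forces. Continuing.

carry_out:
  plan:
    - [0.0,0,0,-0.0025,0,0,0]
    - [0.0,0,0,-0.005,0,0,0]
    - [0.0,0,0,-0.0075,0,0,0]
    - [0.0,0,0,-0.01,0,0,0]
    - [0.0,0,0,-0.0125,0,0,0]
    - [0.0,0,0,-0.015,0,0,0]
    - [0.0,0,0,-0.0175,0,0,0]
    - [0.0,0,0,-0.02,0,0,0]

```text
clock: 19.7
eef_pos: [618.9, 114.2, 171.7]
ee_rot: [0.0, 0.633, 0.774, 0.0]
contact_force: [0.2, -0.6, -7.0]
width: 13.5
grasp_force: 60.0
```

carry_out:
  plan:
    - [0.0,0,0,-0.0025,0,0,0]
    - [0.0,0,0,-0.005,0,0,0]
    - [0.0,0,0,-0.0075,0,0,0]
    - [0.0,0,0,-0.01,0,0,0]
    - [0.0,0,0,-0.0125,0,0,0]
    - [0.0,0,0,-0.015,0,0,0]
    - [0.0,0,0,-0.0175,0,0,0]
    - [0.0,0,0,-0.02,0,0,0]

```text
clock: 20.37
eef_pos: [618.5, 114.1, 191.3]
ee_rot: [0.0, 0.633, 0.774, -0.0]
contact_force: [-0.0, -0.4, -7.7]
width: 13.5
grasp_force: 60.0
```

carry_out:
  plan:
    - [0.0,0,0,-0.004,0,0,0]
    - [0.0,0,0,-0.008,0,0,0]
    - [0.0,0,0,-0.012,0,0,0]
    - [0.0,0,0,-0.016,0,0,0]
    - [0.0,0,0,-0.02,0,0,0]
    - [0.0,0,0,-0.02,0,0,0]
    - [0.0,0,0,-0.02,0,0,0]
    - [0.0,0,0,-0.02,0,0,0]

```text
clock: 21.03
eef_pos: [618.4, 114.0, 210.9]
ee_rot: [-0.0, 0.633, 0.774, -0.0]
contact_force: [0.6, 0.3, -8.4]
width: 13.0
grasp_force: 60.0
```

```bash
python3 - <<'E'
exec(open("st.py").read())
T=cam("top")
# tray rim: masks and rectangle
for cam_,C in(("top",T),("scene",cam("scene"))):
  for d in viewer.masks_of(cam_,"tray_floor")[:1]:
    m=d["pixels"].astype(np.uint8);c,_=cv2.findContours(m,cv2.RETR_EXTERNAL,cv2.CHAIN_APPROX_SIMPLE)
    b=cv2.approxPolyDP(cv2.convexHull(max(c,key=cv2.contourArea)),5,True)[:,0]
    for z in(7,15):
        w=np.array([atz(C,p,z)[:2] for p in b]); print(cam_,round(d["conf"],2),z,b.tolist(),w.round().tolist(),((w.max(0)+w.min(0))/2).round(1))
W=cam("wrist")
a=cv2.resize(W["im"],(400,300)); 
t=cv2.resize(T["im"][150:300,110:310],(400,300))
cv2.imwrite("pics/c6.png",np.hstack([a,t]))
E
```

```text
21.03 [618.41 113.99 210.89] yaw 1.772 tilt 0.0004 F [ 0.6  0.3 -8.4] T [-0.01 -0.1   0.02] [ 0.09  0.8  -0.65  1.58  0.56  0.95 -0.55]
top 0.95 7 [[162, 216], [210, 224], [202, 273], [153, 266]] [[597.0, 356.0], [582.0, 245.0], [470.0, 260.0], [483.0, 372.0]] [533.8 308.6]
top 0.95 15 [[162, 216], [210, 224], [202, 273], [153, 266]] [[597.0, 354.0], [582.0, 244.0], [471.0, 259.0], [483.0, 370.0]] [533.9 307. ]
```

View pics/c6.png

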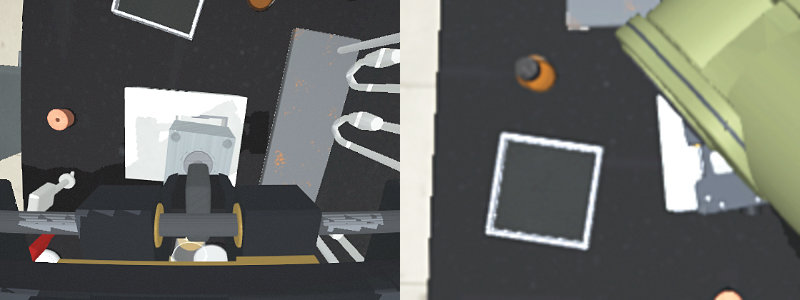

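Block is hanging clear on the lifter (wrist view 200,150). The tray is clear of obstacles, centred near (533.5, 307). Moving gently over it.

carry_out:
  plan:
    - [0.0,0.005,-0.001,0,0,0,0]
    - [0.0,0.015,-0.003,0,0,0,0]
    - [0.0,0.03,-0.006,0,0,0,0]
    - [0.0,0.045,-0.01,0,0,0,0]
    - [0.0,0.06,-0.013,0,0,0,0]
    - [0.0,0.075,-0.016,0,0,0,0]
    - [0.0,0.09,-0.019,0,0,0,0]
    - [0.0,0.105,-0.023,0,0,0,0]

```text
clock: 21.95
eef_pos: [574.1, 214.6, 211.2]
ee_rot: [-0.0, 0.632, 0.775, 0.0]
contact_force: [-0.5, 0.3, -7.2]
width: 13.3
grasp_force: 60.0
```

carry_out:
  plan:
    - [0.0,0.015,-0.003,0,0,0,0]
    - [0.0,0.03,-0.006,0,0,0,0]
    - [0.0,0.045,-0.01,0,0,0,0]
    - [0.0,0.06,-0.013,0,0,0,0]
    - [0.0,0.075,-0.016,0,0,0,0]
    - [0.0,0.088,-0.019,0,0,0,0]
    - [0.0,0.097,-0.021,0,0,0,0]
    - [0.0,0.101,-0.022,0,0,0,0]

```text
clock: 22.62
eef_pos: [531.8, 309.7, 211.3]
ee_rot: [-0.001, 0.631, 0.775, 0.001]
contact_force: [-0.6, 0.5, -8.1]
width: 13.7
grasp_force: 60.0
```

carry_out:
  plan:
    - [0.0,0,0,0.01,0,0,0]
    - [0.0,0,0,0.02,0,0,0]
    - [0.0,0,0,0.03,0,0,0]
    - [0.0,0,0,0.04,0,0,0]
    - [0.0,0,0,0.045,0,0,0]
    - [0.0,0,0,0.045,0,0,0]
    - [0.0,0,0,0.045,0,0,0]
    - [0.0,0,0,0.045,0,0,0]

```text
clock: 23.28
eef_pos: [533.7, 307.3, 166.3]
ee_rot: [0.0, 0.633, 0.774, 0.001]
contact_force: [-1.0, 1.4, -7.5]
width: 13.6
grasp_force: 60.0
```

```bash
python3 - <<'E'
exec(open("st.py").read())
W=cam("wrist");cv2.imwrite("pics/w7.png",cv2.convertScaleAbs(W["im"],alpha=1.5))
E
```

```text
23.28 [533.66 307.31 166.33] yaw 1.772 tilt 0.001 F [-1.   1.4 -7.5] T [-0.04 -0.16  0.01] [-0.28  0.84 -0.59  1.66  0.59  0.83 -0.92]
```

View pics/w7.png

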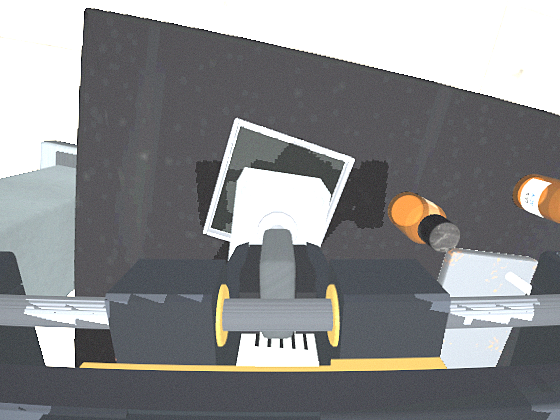

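The picture shows the block (282,210) over the tray, with rim corners at (238,120), (353,160) and (207,235), and the bottle clear at (415,215). Checking the centre.

```bash
python3 - <<'E'
from h import *
W=cam("wrist")
w=[atz(W,p,15)[:2] for p in((238,120),(353,160),(207,235))];print(np.round(w),((w[1]+w[2])/2).round(1))
E
```

```text
[[486. 368.]
 [595. 354.]
 [474. 254.]] [534.5 303.9]
```

carry_out:
  plan:
    - [0.0,0,0,0.008,0,0,0]
    - [0.0,0,0,0.016,0,0,0]
    - [0.0,0,0,0.024,0,0,0]
    - [0.0,0,0,0.03,0,0,0]
    - [0.0,0,0,0.034,0,0,0]
    - [0.0,0,0,0.036,0,0,0]
    - [0.0,0,0,0.036,0,0,0]
    - [0.0,0,0,0.036,0,0,0]

```text
clock: 24.05
eef_pos: [533.4, 307.2, 130.0]
ee_rot: [0.0, 0.633, 0.775, 0.0]
contact_force: [-0.0, 0.5, -7.2]
width: 13.7
grasp_force: 60.0
```

Centred within about 3 mm. Lowering slowly to contact.

carry_out:
  plan:
    - [0.0,0,0,0.002,0,0,0]
    - [0.0,0,0,0.004,0,0,0]
    - [0.0,0,0,0.006,0,0,0]
    - [0.0,0,0,0.008,0,0,0]
    - [0.0,0,0,0.0095,0,0,0]
    - [0.0,0,0,0.011,0,0,0]
    - [0.0,0,0,0.012,0,0,0]
    - [0.0,0,0,0.012,0,0,0]

```text
clock: 24.72
eef_pos: [533.2, 306.9, 117.7]
ee_rot: [-0.0, 0.633, 0.774, -0.0]
contact_force: [0.2, 0.4, -8.3]
width: 13.5
grasp_force: 60.0
```

carry_out:
  plan:
    - [0.0,0,0,0.0005,0,0,0]
    - [0.0,0,0,0.001,0,0,0]
    - [0.0,0,0,0.0015,0,0,0]
    - [0.0,0,0,0.002,0,0,0]
    - [0.0,0,0,0.0025,0,0,0]
    - [0.0,0,0,0.003,0,0,0]
    - [0.0,0,0,0.003,0,0,0]
    - [0.0,0,0,0.003,0,0,0]

```text
clock: 25.38
eef_pos: [533.4, 307.6, 115.5]
ee_rot: [-0.0, 0.633, 0.775, 0.001]
contact_force: [-1.6, 0.2, -3.0]
width: 13.5
grasp_force: 60.0
```

carry_out:
  plan:
    - [0.0,0,0,0.0003,0,0,0]
    - [0.0,0,0,0.0006,0,0,0]
    - [0.0,0,0,0.0009,0,0,0]
    - [0.0,0,0,0.001,0,0,0]
    - [0.0,0,0,0.001,0,0,0]
    - [0.0,0,0,0.001,0,0,0]
    - [0.0,0,0,0.001,0,0,0]
    - [0.0,0,0,0.001,0,0,0]

```text
clock: 26.05
eef_pos: [533.6, 307.2, 114.8]
ee_rot: [0.0, 0.633, 0.774, 0.0]
contact_force: [-0.9, -0.8, 5.7]
width: 13.6
grasp_force: 60.0
```

```bash
python3 st.py
```

```text
26.05 [533.59 307.24 114.79] yaw 1.772 tilt 0.0011 F [-0.9 -0.8  5.7] T [-0.24  0.31 -0.02] [-0.3   0.9  -0.55  1.69  0.65  0.74 -0.97]
```

Block on the mat and flange down. Opening evenly (to 50 mm only), then straight up.

carry_out:
  plan:
    - [0.02,0,0,-0.0005,0,0,0]
    - [0.03,0,0,-0.0005,0,0,0]
    - [0.04,0,0,-0.0005,0,0,0]
    - [0.05,0,0,-0.0005,0,0,0]
    - [0.05,0,0,-0.0005,0,0,0]
    - [0.05,0,0,-0.0005,0,0,0]
    - [0.05,0,0,-0.0005,0,0,0]
    - [0.05,0,0,-0.0005,0,0,0]

```text
clock: 26.72
eef_pos: [533.3, 307.0, 114.4]
ee_rot: [0.0, 0.633, 0.775, -0.0]
contact_force: [-0.8, -0.9, 0.1]
width: 49.9
grasp_force: 0.0
```

carry_out:
  plan:
    - [0.05,0,0,-0.008,0,0,0]
    - [0.05,0,0,-0.02,0,0,0]
    - [0.05,0,0,-0.035,0,0,0]
    - [0.05,0,0,-0.05,0,0,0]
    - [0.05,0,0,-0.07,0,0,0]
    - [0.05,0,0,-0.09,0,0,0]
    - [0.05,0,0,-0.11,0,0,0]
    - [0.05,0,0,-0.13,0,0,0]

```text
clock: 27.38
eef_pos: [533.2, 307.2, 246.9]
ee_rot: [0.0, 0.632, 0.775, 0.001]
contact_force: [-0.6, 0.7, -0.2]
width: 49.8
grasp_force: 0.0
```

carry_out:
  plan:
    - [0.05,0,0,-0.02,0,0,0]
    - [0.05,0,0,-0.02,0,0,0]
    - [0.05,0,0,-0.02,0,0,0]
    - [0.05,0,0,-0.02,0,0,0]
    - [0.05,0,0,-0.02,0,0,0]
    - [0.05,0,0,-0.02,0,0,0]
    - [0.05,0,0,-0.02,0,0,0]
    - [0.05,0,0,-0.02,0,0,0]

```text
clock: 28.05
eef_pos: [533.1, 306.9, 263.9]
ee_rot: [-0.0, 0.633, 0.775, -0.001]
contact_force: [-0.3, 0.5, 0.1]
width: 49.8
grasp_force: 0.0
```

```bash
python3 - <<'E'
exec(open("st.py").read())
W=cam("wrist");cv2.imwrite("pics/w8.png",W["im"])
E
```

```text
28.05 [533.07 306.87 263.86] yaw 1.772 tilt 0.0012 F [-0.3  0.5  0.1] T [-0.08 -0.11  0.01] [-0.24  0.72 -0.66  1.57  0.49  1.03 -0.84]
```

View pics/w8.png

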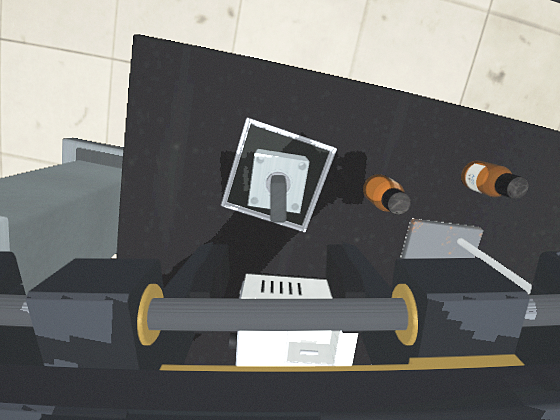

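The block stands in the tray (278,180), inside the rim, with the lifter upright in it at (278,195). The bottle at (388,195) is undisturbed and the gripper is clear.

```bash
python3 -c "
from bench import ticket
print(ticket.sign_off())"
```

```text
the job is handed in; nothing more can be done
None
```

The lifter is screwed home, and the block is drawn from the bay and standing upright in the cooling tray with the lifter still in it. The gripper is clear, and the job was handed in at about 28 s; no verdict came back.

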